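# Level the control unit's mounting posts with spacers

### The job

Put spacer plates on the middle and the low post of the tray so that both come exactly level with the tall post; the four spacers allow only one way to fill both gaps, and the one left over stays where it lies. Then set the black control unit on top, without dropping it, so that it rests level on all three supports, centred over the tray with its long side along the tray's long side. Leave the meter alone.

Things in the scene. Friction and masses are not known exactly. Their poses are not given: they have to be found in the camera images.
- spacer_blue_center (a point): blue anodised spacer plate, a flat square block 40 x 40 mm and 8 mm thick with a 10 mm hole through its middle, loose, lying flat on the bench; this point is its centre, half-way up (4 mm above its underside); z is up, x and y run along its edges
- spacer_red_center (a point): red anodised spacer plate, a flat square block 40 x 40 mm and 10 mm thick with a 10 mm hole through its middle, loose, lying flat on the bench; this point is its centre, half-way up (5 mm above its underside); z is up, x and y run along its edges
- spacer_green_center (a point): green anodised spacer plate, a flat square block 40 x 40 mm and 14 mm thick with a 10 mm hole through its middle, loose, lying flat on the bench; this point is its centre, half-way up (7 mm above its underside); z is up, x and y run along its edges
- spacer_yellow_center (a point): yellow anodised spacer plate, a flat square block 40 x 40 mm and 16 mm thick with a 10 mm hole through its middle, loose, lying flat on the bench; this point is its centre, half-way up (8 mm above its underside); z is up, x and y run along its edges
- post_tall_top (a point): centre of the top face of the tall post: a fixed upright black round post, 30 mm in diameter, standing on the steel tray; its top is 44 mm above the tray's plate and 49 mm above the bench. The three posts stand about 100 to 110 mm apart and swap places from start to start
- post_middle_top (a point): centre of the top face of the middle post: a fixed upright white round post, 30 mm in diameter, standing on the steel tray; its top is 30 mm above the tray's plate and 35 mm above the bench. The three posts stand about 100 to 110 mm apart and swap places from start to start
- post_low_top (a point): centre of the top face of the low post: a fixed upright orange round post, 30 mm in diameter, standing on the steel tray; its top is 20 mm above the tray's plate and 25 mm above the bench. The three posts stand about 100 to 110 mm apart and swap places from start to start
- tray: flat steel mounting tray, fixed to the bench, 150 mm along its x and 190 mm along its y (the long side), plate 5 mm thick; origin at the centre of its underside, on the bench, z up. Two posts stand 40 mm towards -x of its centre at 55 mm to either side (y), the third 45 mm towards +x on the centre line
- unit_center (a point): black control unit, loose, 0.45 kg: flat-bottomed case 120 (x) x 150 (y, long side) x 32 mm high; on its top middle a finned aluminium heat sink 44 (x) x 90 (y) mm, from 32 to 60 mm above the underside, to lift it by, gripped across the 44 mm; corner studs reach 46 mm, clear of the sink. This point is its centre, 30 mm above the underside, z up. Either way round on the tray will do
- meter: grey and cream hand-held electrical meter lying on the bench beyond the work, 90 mm along x, 170 mm along y, 42 mm high at its dial, loose; origin at the centre of its underside. A bystander
Not all that is in view belongs to the job. Leave any brown or pink look-alike of the part that bears spacer_yellow_center alone.

How it is judged:
By the outcome, as a careful person would: the job done as asked, in the order asked, and still so for the second after the job is handed in, with the robot touching nothing.
It also fails if it takes over 99 s, if anything falls off the work surface, if the arm or the gripper's body presses on something with over 40 N, if the wrist force passes 120 N, or if a joint passes its speed limit or range.

### The arm

A 6-joint arm with a two-finger parallel gripper is mounted at the origin on the work surface. World frame = base frame: x ahead of the robot, y to its left, z up, the work surface at z = 0. Lengths are in m, angles in degrees, forces in N, time in s.
With the tool pointing down it reaches from about 0.325 to 0.775 m from the base axis. Payload 5.5 kg.
Tool frame: the origin (TCP) lies at the centre of the arm's flange, where the gripper is bolted on; the fingertips stand 182 mm ahead of it and the grasp point (between the pads) lies 163 mm ahead of it; z points along the fingers, y is the direction in which the jaws open and shut (so a half turn about z gives the same grasp; the last joint's range is limited). The gripper opens to 88 mm and grips with 3 to 60 N. Pads are 20 mm wide; open, the fingers measure 115 mm over their backs; the gripper's body (75 mm by 178 mm) begins 61 mm behind the grasp point.
Start: joints at [-72.29, 5.22, 70.514, -0, 104.267, -3.249], TCP at [0.215, -0.56, 0.405] pointing down, gripper open.
Joint ranges: [-164.24, 164.24], [-49.07, 125.15], [9.68, 141.18], [-86.29, 266.29], [3.28, 154.24], [-151.56, 151.56]. Speed limits (degrees/s): [147.25, 147.25, 172.46, 180, 180, 180].

### API

Orientations are given as [roll, pitch, yaw] about the fixed x, y, z axes, in that order (R = Rz(yaw) Ry(pitch) Rx(roll)).
In Python, from station import r gives the robot as it stands. The module is installed in compiled form; this text tells all that it offers. Calls block until the motion is done:
- r.reach(position, orientation): joint-space move of the TCP to a pose.
- r.servo_line(position, rotation=None, speed=0.15): straight line of the TCP; rotation=None keeps the orientation; speed is the mean speed in m/s.
- r.move_joints(angles): joint-space move.
- r.let_go() and r.grab(squeeze=None): open the fingers fully, or close them until they stop; squeeze is the grip in N (None keeps the last).
- r.wait(seconds).
- r.inverse_kinematics(position, orientation): joint angles nearest the present ones, or None.
- r.sense(): the state.
- r.snapshot(name): name is "side" or "top" or "wrist"; returns a dict with "frame" (400x640x3 uint8, red, green, blue), "fx", "fy", "cx", "cy" (pixels), "dist_coeffs" ([k1, k2, p1, p2, k3] as OpenCV has them; the pictures are not rectified), "R" (3x3) and "t" (3): a world point X has camera coordinates R X + t. Camera axes: x right, y down, z forward; pixel columns grow to the right and rows downward; lengths in m; the calibration is good to about 2 mm. A picture is of the moment at which its call begins. There is no depth.
A pose or a line that the arm cannot do raises r.IKError and nothing moves.
- r.hand_in(): hands the job in, once; it reports no verdict.
The state is a dict: "clock": time; "joints": joint angles; "joint_vel": joint speeds; "joint_torque": joint torques, N m; "tcp_pos": TCP position; "orientation": TCP orientation; "contact_force": force on the tool from outside, world axes, zero at the start; "torque": the same for the moment, N m; "opening": finger opening in m.
Only numpy, scipy, OpenCV 4.12 (cv2) and the standard library are available. Lean on these libraries where they do the work, as an engineer would, in place of code of your own. Each camera call takes 0.05 s, during which the arm holds its last target.

## Working session

There is one attempt and no reset: what is moved stays moved. The work goes in short steps, each a Python script; the robot and the scene stay as the last script left them, time stands still between calls to the robot, and variables do not carry over. Pictures are saved under pics/ and viewed, and the job is handed in when it is done.

```bash
mkdir -p pics
python3 - <<'E'
from station import r
import cv2
for n in ("side","top","wrist"):
    s=r.snapshot(n); cv2.imwrite(f"pics/{n}0.png",s["frame"][:,:,::-1])
    print(n,s["fx"],s["cx"],s["cy"],s["dist_coeffs"],(-s["R"].T@s["t"]).round(3),s["R"].round(3).tolist())
print(r.sense())
E
```

```text
side 490.433173042313 324.1616088935403 198.81210488126572 [-0.0665398  0.         0.         0.         0.       ] [ 0.457 -0.727  0.706] [[0.982, -0.188, -0.015], [-0.136, -0.648, -0.749], [0.131, 0.738, -0.662]]
top 452.07385484776165 319.996167456496 200.55035898544335 [-0.13012788  0.          0.          0.          0.        ] [0.354 0.003 1.151] [[-0.128, -0.992, -0.002], [-0.97, 0.126, -0.208], [0.206, -0.025, -0.978]]
wrist 284.5900119025443 321.6112629038214 200.70663786485818 [0.0083023 0.        0.        0.        0.       ] [ 0.284 -0.534  0.384] [[0.357, -0.934, -0.001], [-0.898, -0.344, 0.276], [-0.258, -0.097, -0.961]]
{'clock': 0.15, 'joints': array([-7.22897761e+01,  5.25400645e+00,  7.05648444e+01, -1.32061038e-03,
        1.04266965e+02, -3.24895380e+00]), 'joint_vel': array([ 0.0159423 , -0.06534741, -0.14060085, -0.04343372,  0.02640952,
        0.06869031]), 'joint_torque': array([ 1.16542658e-03, -4.47045207e+01, -4.06907308e+01,  6.99190074e-02,
        2.74515257e-02, -1.19600959e-04]), 'tcp_pos': array([ 0.21462962, -0.56035422,  0.40376968]), 'orientation': array([-1.79914250e+02, -3.58524023e-03,  2.09588505e+01]), 'contact_force': array([-0.07660085, -0.46780648,  0.17841317]), 'torque': array([0.02648762, 0.01426875, 0.0173148 ]), 'opening': 0.08828285691741966}
```

View pics/side0.png

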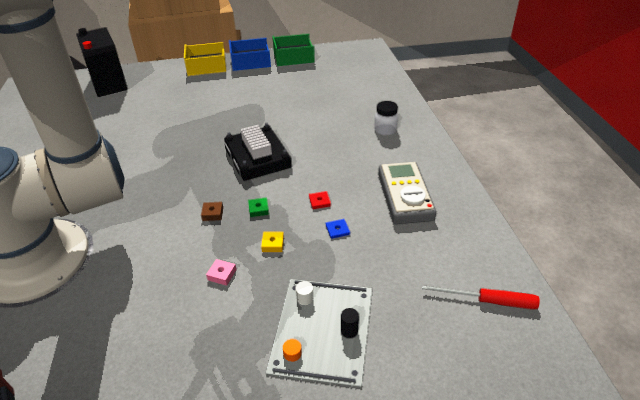

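View pics/top0.png

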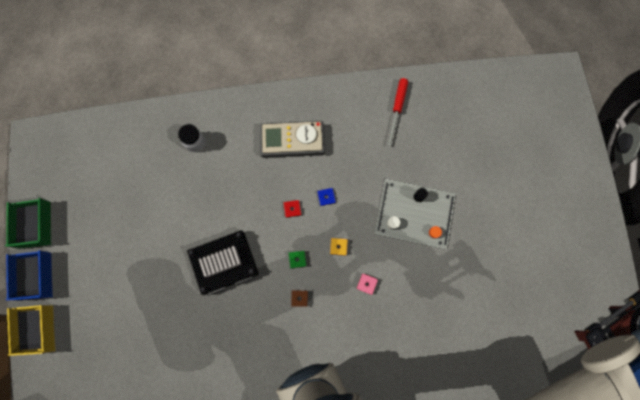

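View pics/wrist0.png

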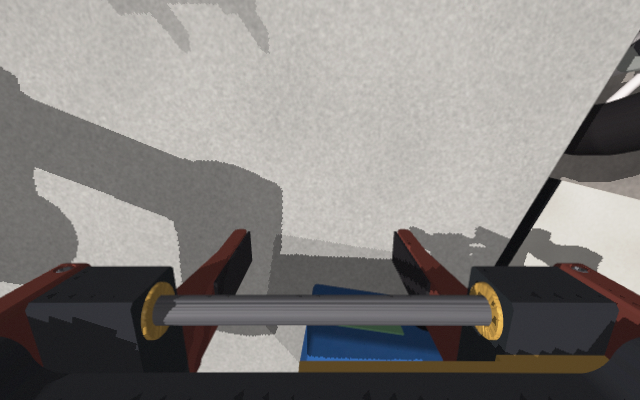

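Side view: the tray is at the lower middle. The white/middle post is at (304,293), black/tall at (349,322) and orange/low at (292,350). The unit is at (257,152).

Gaps are 14 mm (middle) and 24 mm (low). The middle post takes green alone, and the low post takes yellow + blue (16+8). Red stays where it is.

Candidates for the yellow spacer, as side px / top px:
- Yellow: (273,242) / (340,246). This is the only one that matches the description.
- Brown: (212,211) / (300,298), a look-alike to leave alone.
- Pink: (221,271) / (368,284), also a look-alike to leave alone.

The first coarse localisation and an enlarged crop come next.

```bash
cat > h.py <<'E'
import numpy as np, cv2
from station import r
HSV={"yellow":((20,140,90),(32,255,255)),"blue":((108,150,50),(125,255,255)),"green":((50,120,40),(75,255,255)),
"red":((0,200,60),(4,255,255)),"orange":((6,170,120),(16,255,255))}
def cast(s,px,z):
    K=np.array([[s["fx"],0,s["cx"]],[0,s["fy"],s["cy"]],[0,0,1.]])
    u=cv2.undistortPoints(np.asarray(px,float).reshape(-1,1,2),K,np.array(s["dist_coeffs"])).reshape(-1,2)
    d=np.c_[u,np.ones(len(u))]@s["R"]; c=-s["R"].T@s["t"]
    return (c+d*((z-c[2])/d[:,2])[:,None])
def proj(s,X):
    K=np.array([[s["fx"],0,s["cx"]],[0,s["fy"],s["cy"]],[0,0,1.]])
    return cv2.projectPoints(np.asarray(X,float).reshape(-1,1,3),cv2.Rodrigues(s["R"])[0],s["t"],K,np.array(s["dist_coeffs"]))[0].reshape(-1,2)
def mask(s,col,roi=None,f=1):
    h=cv2.cvtColor(s["frame"],cv2.COLOR_RGB2HSV); m=cv2.inRange(h,*HSV[col])
    if roi is not None:
        k=np.zeros_like(m); x0,y0,x1,y1=[max(0,int(v)) for v in roi]; k[y0:y1,x0:x1]=255; m&=k
    return m
def blobs(m,amin=40):
    cs,_=cv2.findContours(m,cv2.RETR_EXTERNAL,cv2.CHAIN_APPROX_NONE)
    return sorted([c for c in cs if cv2.contourArea(c)>amin],key=cv2.contourArea,reverse=True)
def rect(s,c,z):
    P=cast(s,c.reshape(-1,2),z)[:,:2]
    (cx,cy),(w,h),a=cv2.minAreaRect((P*1000).astype(np.float32))
    return np.array([cx,cy])/1000,(w,h),a
def save(n,img): cv2.imwrite(f"pics/{n}.png",np.ascontiguousarray(img[:,:,::-1]))
def rz(a): a=np.radians(a); return np.array([[np.cos(a),-np.sin(a)],[np.sin(a),np.cos(a)]])
E
python3 - <<'E'
from h import *
s={n:r.snapshot(n) for n in("side","top")}
roi={"side":(150,130,450,400),"top":(180,150,470,320)}
T={"yellow":.016,"blue":.008,"green":.014,"red":.010,"orange":.025}
for n in s:
  for c in T:
    b=blobs(mask(s[n],c,roi[n]))
    for q in b[:3]:
        p,w,a=rect(s[n],q,T[c]); print(n,c,cv2.boundingRect(q),p.round(4),np.round(w,1),round(a,1))
print("posts side",cast(s["side"],[[305,287]],.035),cast(s["side"],[[349,314]],.049),"unit sink",cast(s["side"],[[256,142]],.06),cast(s["top"],[[220,261]],.06))
print("tray side", cast(s["side"],[[289,281],[372,287],[361,382],[268,374]],.005))
print("tray top", cast(s["top"],[[386,180],[455,193],[445,247],[376,236]],.005))
a=cv2.resize(s["side"]["frame"][190:290,190:350],None,fx=5,fy=5,interpolation=cv2.INTER_CUBIC)
save("crop1",a)
E
```

```text
side yellow (261, 232, 23, 20) [ 0.471 -0.06 ] [51.4 41.5] 79.4
side blue (326, 219, 24, 20) [ 0.604  -0.0427] [41.1 46.2] 4.8
side green (248, 198, 20, 19) [0.453  0.0474] [54.4 39.4] 90.0
side red (309, 192, 21, 17) [0.5837 0.047 ] [38.9 47.2] 1.2
side orange (202, 203, 20, 12) [0.3575 0.05  ] [33.6 36.8] 78.5
side orange (283, 344, 18, 18) [ 0.4759 -0.3148] [29.9 25. ] 7.6
top yellow (330, 238, 18, 17) [ 0.4714 -0.0575] [41.2 39.6] 76.2
top blue (318, 189, 17, 16) [ 0.6038 -0.0434] [39.  39.5] 4.2
top green (289, 251, 17, 17) [0.4527 0.0499] [39.7 38.2] 89.1
top red (285, 201, 15, 16) [0.5835 0.048 ] [36.4 35.7] 0.9
top orange (430, 227, 12, 11) [ 0.4733 -0.3053] [28.6 25.5] 82.3
posts side [[ 0.51417495 -0.19778778  0.035     ]] [[ 0.57332155 -0.2767665   0.049     ]] unit sink [[0.4681742  0.21869869 0.06      ]] [[0.46692065 0.23422277 0.06      ]]
tray side [[ 0.49037269 -0.15476588  0.005     ]
 [ 0.63454768 -0.19830875  0.005     ]
 [ 0.57110547 -0.37200751  0.005     ]
 [ 0.43311472 -0.33091917  0.005     ]]
tray top [[ 0.62815862 -0.20519402  0.005     ]
 [ 0.57023167 -0.38114223  0.005     ]
 [ 0.43382223 -0.32857489  0.005     ]
 [ 0.48551697 -0.15642983  0.005     ]]
```

View pics/crop1.png

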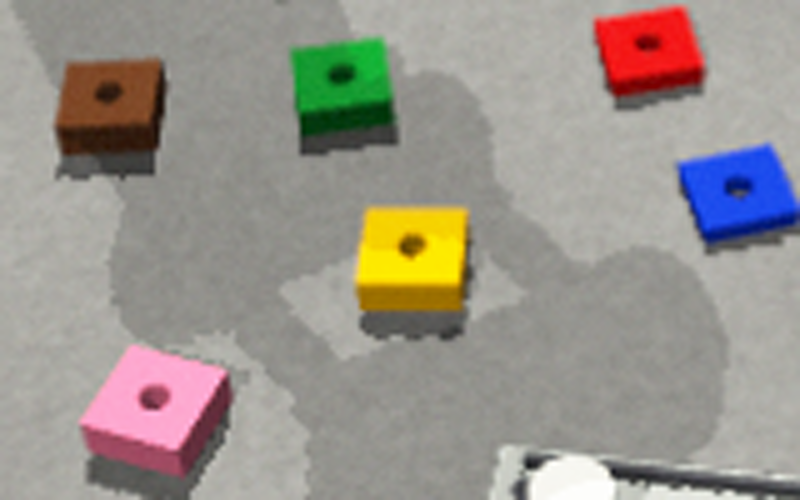

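The crop shows yellow, full size with its hole, at crop (413,245). Brown at (108,92) and pink at (155,398) are the look-alikes, so I leave them alone. Wrist-camera views over the parts come next, for better precision.

Run:
```python
from h import *
import pickle
S={}
r.reach([.40,-.26,.37],[180,0,0]); S["tray"]=r.snapshot("wrist")
r.reach([.42,0.0,.37],[180,0,0]); S["sp"]=r.snapshot("wrist"); S["side"]=r.snapshot("side")
pickle.dump(S,open("S.pkl","wb"))
for k in ("tray","sp"): save("w_"+k,S[k]["frame"])
print(r.sense()["clock"],r.sense()["joints"].round(1))
T={"yellow":.016,"blue":.008,"green":.014,"red":.010,"orange":.025}
for k in ("tray","sp"):
  for c in T:
    for q in blobs(mask(S[k],c,(0,0,640,260)),100)[:3]:
      p,w,a=rect(S[k],q,T[c]); print(k,c,cv2.boundingRect(q),p.round(4),np.round(w,1),round(a,1))
```

```text
2.75 [ -4.8 -23.2  99.5  -0.  103.7  85.3]
tray yellow (120, 100, 45, 44) [ 0.4709 -0.0592] [48.2 41. ] 78.5
tray blue (90, 0, 45, 13) [ 0.5868 -0.0449] [10.8 43.9] 0.4
tray green (26, 121, 53, 35) [0.4528 0.0463] [38.2 50.9] 0.2
tray red (0, 0, 52, 33) [0.5762 0.0454] [28.9 47. ] 0.6
tray orange (346, 105, 28, 28) [ 0.4748 -0.3034] [29.4 28.4] 73.5
tray orange (48, 216, 33, 19) [0.3522 0.05  ] [37.1 22.9] 82.3
sp yellow (346, 119, 44, 42) [ 0.4715 -0.0545] [42. 40.] 78.3
sp blue (339, 0, 40, 35) [ 0.5983 -0.0413] [31.7 40.4] 3.2
sp green (258, 139, 36, 34) [0.4534 0.0516] [40.9 38.6] 89.9
sp red (253, 10, 40, 44) [0.5832 0.0494] [40.6 39.9] 1.4
sp orange (258, 217, 33, 33) [0.3599 0.0561] [37.3 38.2] 82.1
sp orange (566, 124, 34, 26) [ 0.4764 -0.2892] [30.8 27.8] 83.6
```

```bash
sleep 1
```

```text
(no output)
```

View pics/w_tray.png

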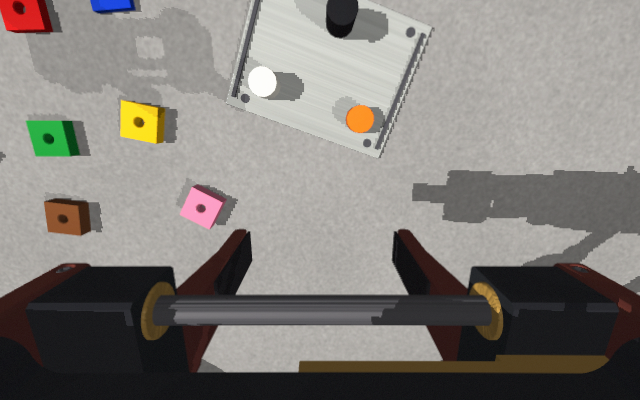

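View pics/w_sp.png

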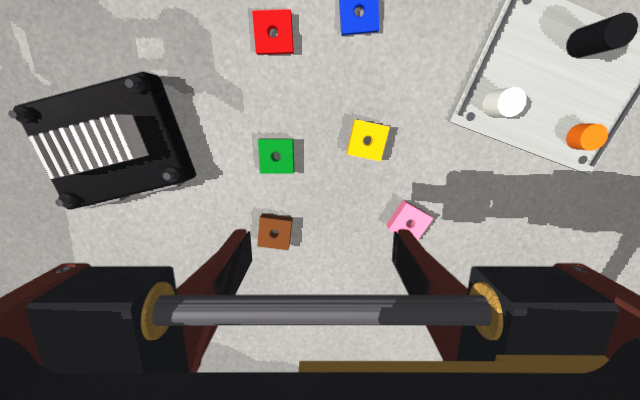

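In the wrist views the spacers are clear: green (276,156), yellow (368,140), blue (359,12), with red (273,32) as the leftover. The posts are white (263,81), orange (360,119) and black (342,10), so white and orange are the -x pair. I'll compute the hole centres and the tray pose, then pick green.

```bash
cat >> h.py <<'E'
def goto(p,rot,speed=.15,line=True):
    """p = fingertip point (tip 182 mm ahead of TCP), tool down, yaw rot; corrects sag once"""
    t=np.array([p[0],p[1],p[2]+.182])
    (r.servo_line(t,[180,0,rot],speed=speed) if line else r.reach(t,[180,0,rot]))
    return r.sense()["tcp_pos"]-t
E
python3 - <<'E'
from h import *
import pickle
S=pickle.load(open("S.pkl","rb"))
T={"yellow":.016,"blue":.008,"green":.014}
s=S["sp"]
for c in T:
    q=blobs(mask(s,c,(0,0,640,260)),100)[0]
    k=np.zeros((400,640),np.uint8); cv2.drawContours(k,[q],-1,255,-1)
    k=cv2.erode(k,np.ones((7,7)),borderValue=0); m=k&~mask(s,c)
    b=blobs(m,5); 
    for h in b: (p,rad)=cv2.minEnclosingCircle(h); print(c,p,rad,cast(s,[p],T[c]).round(4))
for k in("tray","side"):
    s=S[k]; h=cv2.cvtColor(s["frame"],cv2.COLOR_RGB2HSV)
    m=cv2.inRange(h,(0,0,238),(180,30,255))
    roi=(240,60,285,105) if k=="tray" else (290,275,320,310); x0,y0,x1,y1=roi
    z=np.zeros_like(m); z[y0:y1,x0:x1]=m[y0:y1,x0:x1]
    for q in blobs(z,30)[:2]: print(k,"white",cv2.boundingRect(q),rect(s,q,.035))
s=S["sp"]
print("pink",cast(s,[[411,223]],.016).round(3))
print("sense",r.sense()["tcp_pos"],r.sense()["contact_force"])
E
```

```text
yellow (366.31817626953125, 139.68182373046875) 4.0478596687316895 [[ 0.4719 -0.0535  0.016 ]]
blue (358.5, 11.5) 5.147915363311768 [[ 0.6027 -0.0409  0.008 ]]
green (276.5, 155.5) 4.301262855529785 [[0.4537 0.0509 0.014 ]]
tray white (248, 66, 28, 31) (array([ 0.51176865, -0.20015025]), (27.77986717224121, 28.168935775756836), 41.795440673828125)
side white (296, 281, 17, 14) (array([ 0.51234216, -0.19833516]), (27.74111557006836, 27.673847198486328), 28.9863224029541)
pink [[ 0.37  -0.114  0.016]]
sense [ 0.42024686 -0.00115841  0.36988928] [ 0.65246586 -0.15364252  0.06567548]
```

```bash
cat >> h.py <<'E'
def pick(x,y,yaw,tipz=.003,sq=20):
    goto((x,y,.06),yaw,line=False)
    e=goto((x,y,tipz),yaw,.12); r.grab(sq)
    s=r.sense(); print("err",e.round(4),"open",round(s["opening"],4),"f",s["contact_force"].round(1))
    goto((x,y,.085),yaw,.2); print("lifted",round(r.sense()["opening"],4))
def place(x,y,yaw,tipz):
    goto((x,y,.10),yaw,line=False)
    e=goto((x,y,tipz+.004),yaw,.2); 
    e=goto((x,y,tipz),yaw,.02); s=r.sense(); print("err",e.round(4),"f",s["contact_force"].round(1))
    r.let_go(); goto((x,y,.11),yaw,.2); print("clock",r.sense()["clock"])
E
python3 - <<'E'
from h import *
pick(.4535,.0512,0)
place(.512,-.1995,-19.6,.0385)
r.reach([.40,-.26,.37],[180,0,0]); s=r.snapshot("wrist"); save("w1",s["frame"])
q=blobs(mask(s,"green",(0,0,640,260)),100)[0]; print(rect(s,q,.049))
E
```

```text
err [ 0.0004 -0.0002  0.0013] open 0.0396 f [-0.4  0.   1.3]
lifted 0.0398
err [ 0.0001 -0.      0.0005] f [ 0.7 -0.3 -0.7]
clock 8.55
(array([ 0.51148251, -0.20190883]), (42.04539108276367, 40.15349578857422), 70.38671112060547)
```

View pics/w1.png

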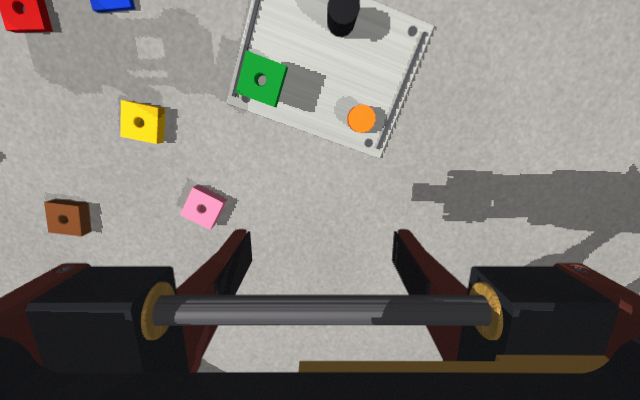

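Green sits centred on the middle post, at (262,79) px. The placed yaw, 70.4° mod 90, matches the tray. Next is yellow, then blue.

Run:
```python
from h import *
pick(.4716,-.0540,-11.7)
place(.4748,-.3038,-19.6,.0285)
r.reach([.40,-.26,.37],[180,0,0]); s=r.snapshot("wrist"); save("w2",s["frame"])
q=[b for b in blobs(mask(s,"yellow",(0,0,640,260)),100)]
for b in q: print(rect(s,b,.041))
```

```text
err [ 0.0002 -0.0004  0.0007] open 0.0401 f [1.3 0.4 0.8]
lifted 0.04
err [ 0.0001 -0.      0.0005] f [ 0.3 -0.8 -1.4]
clock 15.4917
(array([ 0.47477805, -0.30486331]), (40.91505432128906, 40.256343841552734), 70.3399658203125)
```

View pics/w2.png

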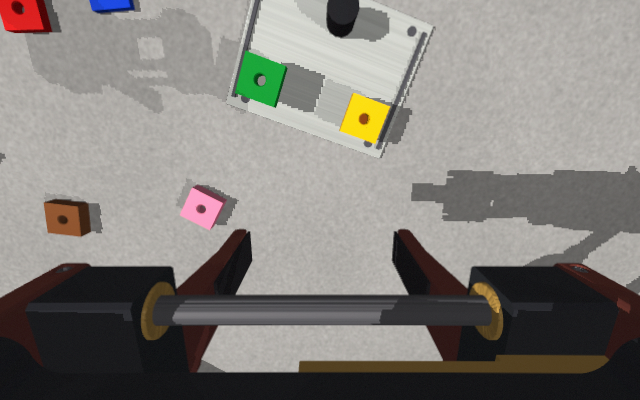

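Yellow is on the low post at (364,118). Next: blue, then views for the tray and unit poses.

Run:
```python
from h import *
import pickle
pick(.6032,-.042,3.7,tipz=.0018)
place(.4748,-.3038,-19.6,.0435)
r.reach([.48,-.26,.40],[180,0,0]); s=r.snapshot("wrist"); save("w3",s["frame"])
for c,z in(("blue",.049),("green",.049)):
  for b in blobs(mask(s,c,(0,0,640,300)),100)[:2]: print(c,rect(s,b,z))
r.reach([.40,.21,.40],[180,0,0]); u=r.snapshot("wrist"); save("w4",u["frame"])
pickle.dump({"t":s,"u":u,"side":r.snapshot("side"),"top":r.snapshot("top")},open("S2.pkl","wb"))
print(r.sense()["clock"])
```

```text
err [-0.0001 -0.0005  0.0001] open 0.0396 f [-0.6  0.5 -0.3]
lifted 0.0397
err [ 0.0001 -0.      0.0005] f [ 0.2 -0.3  0.8]
clock 22.575
blue (array([ 0.47628397, -0.3056524 ]), (40.79344177246094, 40.353271484375), 70.08659362792969)
green (array([ 0.51205566, -0.20129286]), (40.869850158691406, 40.52898406982422), 70.64283752441406)
25.0583
```

View pics/w3.png

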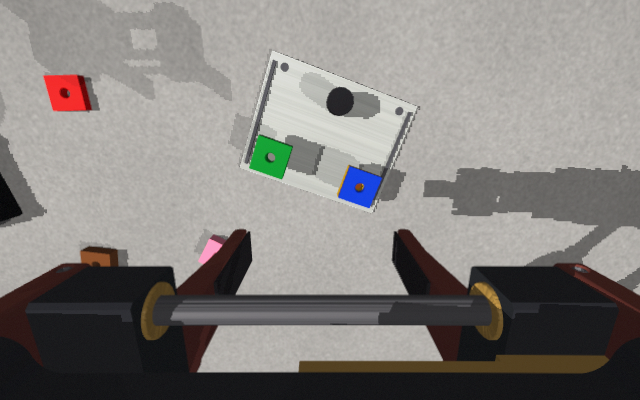

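View pics/w4.png

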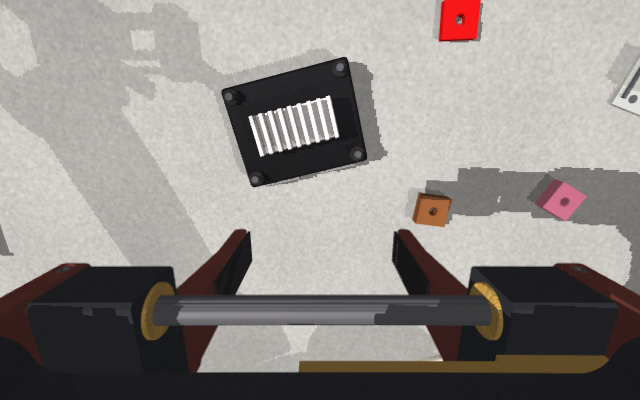

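w3: blue is on top of yellow at (360,187), green at (270,157), and the black post top is at (340,101). w4: the unit is at (297,122) with its sink at about (295,127). I'll compute the poses from these.

Run:
```python
from h import *
import pickle
S=pickle.load(open("S2.pkl","rb")); s,u=S["t"],S["u"]
# tray corners / black post
P=cast(s,[[272,52],[419,107],[375,212],[240,165]],.005)[:,:2]; print("tray",P.round(4).tolist(),P.mean(0).round(4))
d=lambda a,b:(np.degrees(np.arctan2(*(b-a)[::-1])).round(1),np.linalg.norm(b-a).round(4))
print(d(P[1],P[0]),d(P[2],P[3]),d(P[3],P[0]),d(P[2],P[1]))
g=cv2.cvtColor(s["frame"],cv2.COLOR_RGB2GRAY)
m=np.zeros_like(g); m[80:125,320:365]=cv2.inRange(g,0,45)[80:125,320:365]
b=blobs(m,50)[0]; print("black",cv2.boundingRect(b),rect(s,b,.049))
for n in("side","top"):
    x=S[n]
    for b in blobs(mask(x,"blue",(200,180,480,400) if n=="side" else (380,150,480,280)),40)[:2]: print(n,"blue",rect(x,b,.049))
# unit
g=cv2.cvtColor(u["frame"],cv2.COLOR_RGB2GRAY)
m=np.zeros_like(g); m[40:200,205:390]=cv2.inRange(g,0,55)[40:200,205:390]
b=cv2.convexHull(blobs(cv2.morphologyEx(m,cv2.MORPH_OPEN,np.ones((3,3))),500)[0]); print("case",cv2.boundingRect(b),rect(u,b,.032))
m=np.zeros_like(g); m[80:170,235:350]=cv2.inRange(g,215,255)[80:170,235:350]
m=cv2.morphologyEx(m,cv2.MORPH_OPEN,np.ones((2,2)))
b=cv2.convexHull(np.vstack(blobs(m,15))); print("sink",cv2.boundingRect(b),rect(u,b,.060))
c=u["frame"][40:200,200:400].copy(); save("crop_u",cv2.resize(c,None,fx=4,fy=3.75,interpolation=cv2.INTER_CUBIC))
```

```text
tray [[0.6303, -0.2018], [0.5684, -0.3819], [0.4307, -0.3343], [0.4959, -0.1531]] [ 0.5313 -0.2678]
(np.float64(71.0), np.float64(0.1904)) (np.float64(70.2), np.float64(0.1927)) (np.float64(-20.0), np.float64(0.143)) (np.float64(-19.1), np.float64(0.1457))
black (327, 88, 26, 28) (array([ 0.572367  , -0.28074316]), (26.669254302978516, 28.428556442260742), 70.8120346069336)
side blue (array([ 0.47607156, -0.30594199]), (43.541988372802734, 40.15122604370117), 70.87135314941406)
top blue (array([ 0.4755773 , -0.30817892]), (40.76938247680664, 37.093814849853516), 70.10765075683594)
case (222, 57, 145, 129) (array([0.4673382 , 0.23826855]), (118.1987075805664, 147.50369262695312), 13.631311416625977)
sink (250, 97, 89, 60) (array([0.46648022, 0.23768307]), (43.46583938598633, 89.46794891357422), 13.700901985168457)
```

View pics/crop_u.png

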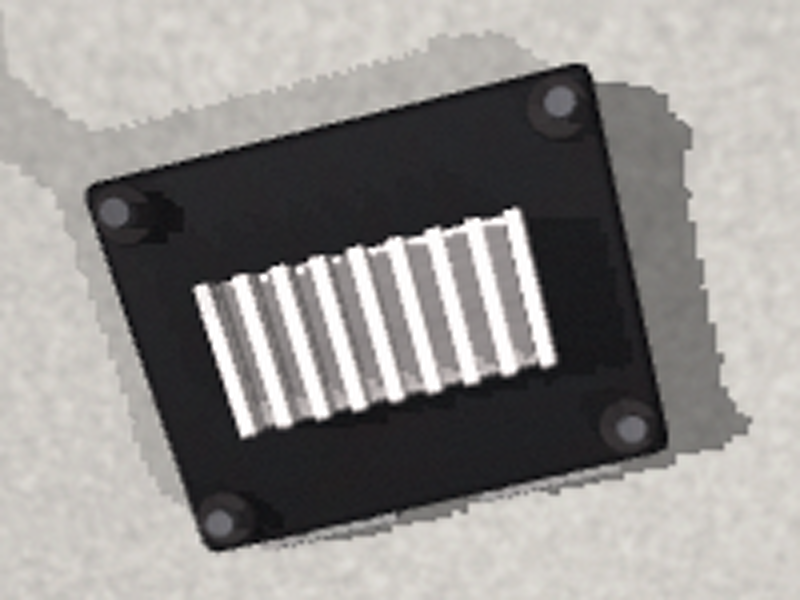

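The unit estimates agree: case centre (.4673,.2383), sink centre (.4665,.2377), yaw 13.6°. For the tray I use centre ≈ (.531,-.266), yaw -19.5°; posts and corners agree within 2 mm. Now I'll lift the unit, carry it over, and lower it by force.

Run:
```python
from h import *
x,y,a=.4668,.2379,103.6
X,Y,A=.531,-.2662,70.5
goto((x,y,.10),a,line=False)
print("err",goto((x,y,.037),a,.08).round(4)); r.grab(40); z0=r.sense()["tcp_pos"][2]
s=r.sense(); print("open",round(s["opening"],4),"f",s["contact_force"].round(1),"z0",z0,s["tcp_pos"].round(4))
goto((x,y,.06),a,.05); goto((x,y,.17),a,.15); s=r.sense(); print("lifted",round(s["opening"],4),s["contact_force"].round(1),s["torque"].round(2))
goto((X,Y,.17),A,.15); print("over",r.sense()["tcp_pos"].round(4),r.sense()["orientation"].round(2))
goto((X,Y,.037+.049+.02),A,.08); r.wait(.3)
s=r.sense(); print("hover",s["tcp_pos"].round(4),s["orientation"].round(2),s["contact_force"].round(1),round(s["opening"],4),s["clock"])
save("w5",r.snapshot("wrist")["frame"]); save("s5",r.snapshot("side")["frame"])
```

```text
err [0.0002 0.0001 0.0006]
open 0.0442 f [ 2.9  1.4 -0.4] z0 0.21910279152603432 [0.467  0.2379 0.2191]
lifted 0.0438 [-0.4 -0.  -5.6] [ 0.   -0.1   0.01]
over [ 0.531  -0.2659  0.3521] [ 1.7999e+02 -1.0000e-02  7.0520e+01]
hover [ 0.5311 -0.2662  0.2885] [1.7996e+02 1.0000e-02 7.0500e+01] [-0.1  0.1 -6.5] 0.0441 34.6167
```

View pics/s5.png

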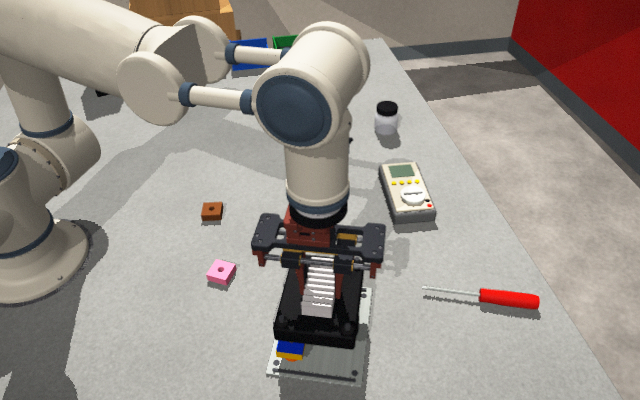

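View pics/w5.png

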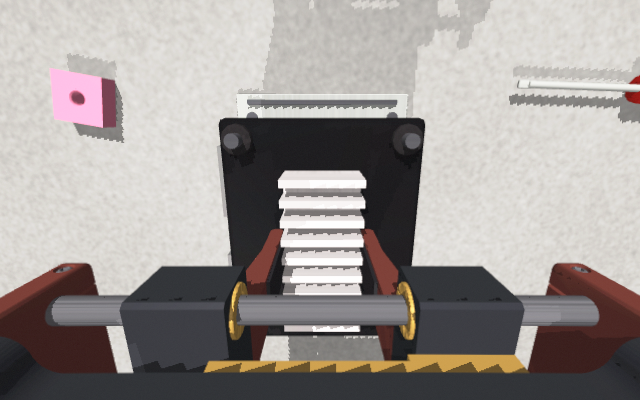

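The unit is held at about (318,305) in the side view, over the tray and aligned with it. The stacks are undisturbed. Lowering it now.

Run:
```python
from h import *
X,Y,A=.531,-.2662,70.5
goto((X,Y,.0893),A,.05); r.wait(.2); b=r.sense()["contact_force"][2]
z=.0893
for i in range(10):
    z-=.0005; goto((X,Y,z),A,.01); r.wait(.1); s=r.sense(); f=s["contact_force"]
    print(round(s["tcp_pos"][2],4),f.round(1),s["torque"].round(2),round(s["opening"],4))
    if f[2]-b>3: break
save("s6",r.snapshot("side")["frame"]); print(s["clock"])
```

```text
0.2708 [ 0.1 -0.1 -5.8] [-0.04 -0.06 -0.03] 0.0438
0.2703 [ 0.1  0.4 -5. ] [0.01 0.   0.06] 0.0439
0.2698 [-0.2 -0.1 -6.2] [-0.06 -0.07 -0.05] 0.0443
0.2693 [ 0.9 -0.1 -6.1] [-0.05 -0.03  0.04] 0.0436
0.2688 [ 0.2  0.5 -5.4] [-0.05 -0.04  0.04] 0.0437
0.2683 [ 0.1  0.1 -5.5] [-0.03 -0.05 -0.01] 0.044
0.2681 [-1.7  0.1 -2.4] [ 0.07  0.06 -0.04] 0.0437
0.2681 [-4.3  1.2  2. ] [0.26 0.51 0.02] 0.0437
38.2
```

View pics/s6.png

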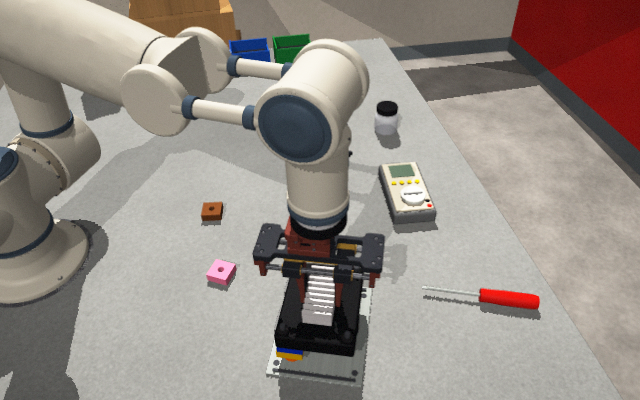

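Contact came at TCP z 0.2681, exactly the predicted height. I'll ease the load off, release and check.

Run:
```python
from h import *
X,Y,A=.531,-.2662,70.5
goto((X,Y,.0861),A,.01); r.wait(.1); print(r.sense()["contact_force"].round(1))
r.let_go(); r.wait(.2); goto((X,Y,.17),A,.1)
r.reach([.44,-.26,.44],[180,0,0]); u=r.snapshot("wrist"); save("w7",u["frame"])
r.reach([.36,.10,.42],[180,0,0]); r.wait(.3); s=r.snapshot("side"); save("s7",cv2.resize(s["frame"][180:400,220:460],None,fx=3,fy=2.7,interpolation=cv2.INTER_CUBIC)); t=r.snapshot("top"); save("t7",t["frame"])
import pickle; pickle.dump((u,s,t),open("S3.pkl","wb")); print(r.sense()["clock"])
```

```text
[-2.   0.6  0.9]
43.525
```

View pics/w7.png

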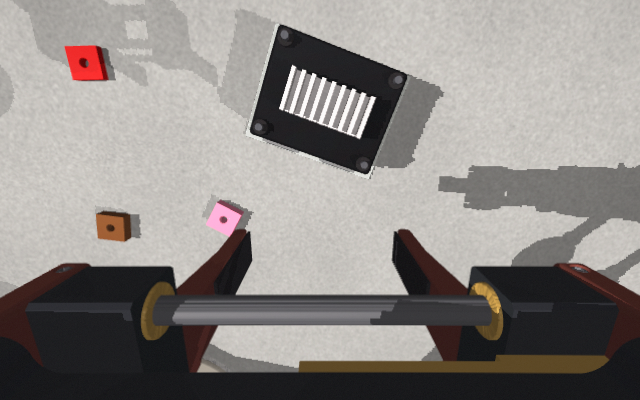

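View pics/s7.png

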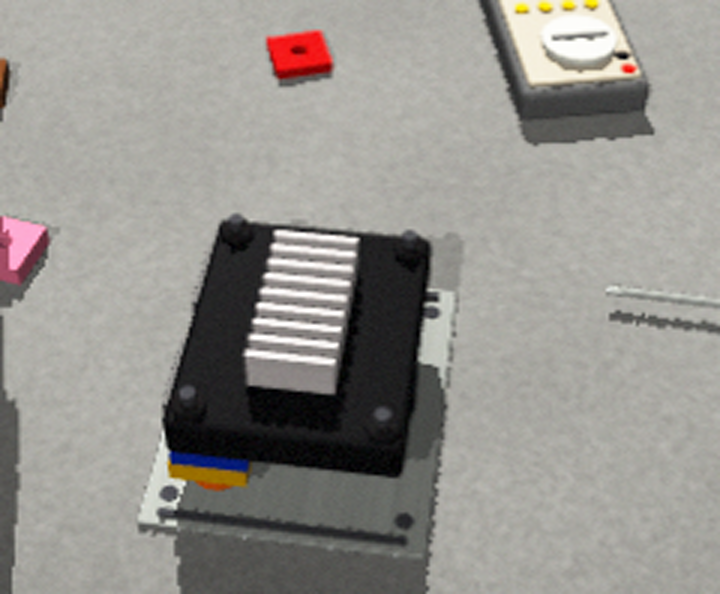

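Run:
```python
from h import *
import pickle
u,s,t=pickle.load(open("S3.pkl","rb"))
g=cv2.cvtColor(u["frame"],cv2.COLOR_RGB2GRAY)
m=np.zeros_like(g); m[15:185,235:415]=cv2.inRange(g,0,55)[15:185,235:415]
b=cv2.convexHull(blobs(cv2.morphologyEx(m,cv2.MORPH_OPEN,np.ones((3,3))),500)[0]); print("case",rect(u,b,.081))
m=np.zeros_like(g); m[60:145,270:385]=cv2.inRange(g,215,255)[60:145,270:385]
m=cv2.morphologyEx(m,cv2.MORPH_OPEN,np.ones((2,2)))
b=cv2.convexHull(np.vstack(blobs(m,15))); R=rect(u,b,.109); print("sink",R)
# level: stud tips, wrist+side triangulation
W=[(285,35),(398,79),(364,164),(259,127)]
Sd=[(220+x/3,180+y/2.7) for x,y in[(236,224),(410,240),(383,414),(187,394)]]
# match by prediction
P=cast(u,W,.095); q=proj(s,P); print("pred side",q.round(1).tolist(),"seen",np.round(Sd,1).tolist())
```

```text
case (array([ 0.53049384, -0.2659516 ]), (147.6916961669922, 117.79727172851562), 70.48834228515625)
sink (array([ 0.52972412, -0.26690161]), (89.96793365478516, 43.65887451171875), 70.52775573730469)
pred side [[355.8, 268.1], [347.2, 333.8], [282.4, 325.8], [297.9, 262.0]] seen [[298.7, 263.0], [356.7, 268.9], [347.7, 333.3], [282.3, 325.9]]
```

Case centre is (.5305,-.2660) against a target of (.531,-.266), yaw 70.5°. All four stud tips, taken at z = 95 mm, match the side view within about 1 px, so the unit is level.

```bash
python3 -c "
from station import r
print(r.sense()['clock']); print(r.hand_in())"
```

```text
43.525
the job is handed in; nothing more can be done
None
```

The job is done and handed in at 43.5 s of the 99 s allowed; the hand-in gave no verdict.

**What I did:** The green spacer (14 mm) went on the middle post, and yellow with blue on top (16 + 8 mm) on the low post. I did not touch the red spacer, the brown and pink look-alikes or the meter. I lifted the control unit by its heat sink and lowered it by force until it touched, at exactly the height expected for level posts. I then released it and moved the arm clear.

**Last checks:**
- **Position:** the unit's case centre was within about 1 mm of the tray centre, and its long side was within about 0.1° of the tray's. The tray centre itself is only known to about 2 mm, because the posts and the tray corners disagreed by that much.
- **Level:** all four corner studs, taken at the level height, matched the side view to about 1 px.
- **Spacers:** before the unit went on, the placed plates measured within about 2 mm of their post centres. The top camera differed from the wrist camera by about 2.5 mm on the blue plate.

No check failed.

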